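# Open the sample chamber: press its release tab, push the lid over

### The arm

A 6-joint arm with a two-finger parallel gripper is mounted at the origin on the work surface. World frame = base frame: x ahead of the robot, y to its left, z up, the work surface at z = 0. Lengths are in m, angles in rad, forces in N, time in s.
With the tool pointing down it reaches from about 0.25 to 0.775 m from the base axis. Payload 4 kg.
Tool frame: the origin (TCP) lies between the finger pads; the fingertips stand 14 mm ahead of it and the grasp point (between the pads) lies 5 mm behind it; z points along the fingers, y is the line along which they close (so a half turn about z gives the same grasp; the last joint's range is limited). The gripper opens to 94 mm and grips with 3 to 60 N. Pads are 16 mm wide; open, the fingers measure 119 mm over their backs; the gripper's body (75 mm by 177 mm) begins 78 mm behind the grasp point.
Start: joints at [-1.421, 0.087, 1.371, -0, 1.684, -0.103], TCP at [0.138, -0.533, 0.22] pointing down, gripper open.
Joint ranges: [-3.1, 3.1], [-0.76, 2.03], [0.27, 2.55], [-1.08, 4.22], [0.17, 2.65], [-2.57, 2.57]. Speed limits (rad/s): [2.79, 2.79, 3.14, 3.14, 3.14, 3.14].

### API

Orientations are given as [roll, pitch, yaw] about the fixed x, y, z axes, in that order (R = Rz(yaw) Ry(pitch) Rx(roll)).
In Python, from bench import robot, snapshot gives the robot as it stands.
- The arm moves only by the tool carry_out, never from a script. Its argument "motion" is text: rows parted by semicolons, each of 4 numbers parted by spaces: the shift along the tool's x, y, z each as a share of 0.15 m, from -1 to 1, then the turn about the tool's z as a share of 180 degrees, from -1 to 1. A call has exactly 8 rows; each row is the pose to reach, as a shift and turn from the pose commanded when the call began, along the tool's axes at that moment, turning the shorter way round; what a row does not reach only later rows make up. A row lasts 1/10 s, in which the tool goes at most 50 mm and 8.59 degrees, less where a joint would pass 70% of its speed; a pose out of reach is approached as far as the arm can. A call with a number of a shift or a turn outside -1 to 1 is refused whole. A call with a gripper value outside its range is refused whole. "grip" is the opening, from -1 (shut) to 1 (fully open), set as the call begins (left out, the last holds). The fingers move at their own pace and stop on an object; the grip force is fixed at half the most. Time passes only in rows, so rows that repeat a pose let the fingers close, or fill a call up. It gives the time, the measured TCP pose, the force, the opening and the grip force at its end, in the units of the state.
- robot.get_obs(): the state, without advancing time (a new reading comes with each control period).
- snapshot(name): name is "scene" or "top"; returns a dict with "image" (420x560x3 uint8, red, green, blue), "fx", "fy", "cx", "cy" (pixels), "distortion" ([k1, k2, p1, p2, k3] as OpenCV has them; the pictures are not rectified), "pose" (4x4, takes a point from camera to world coordinates). Camera axes: x right, y up, looking along -z (the intrinsics and any distortion apply to the point x, -y, -z); pixel columns grow to the right and rows downward; lengths in m; the calibration is good to about 2 mm. A picture is of the moment at which its call begins. There is no depth.
- robot.close_job(): hands the job in; it is judged then, once.
The state is a dict: "time": time; "joint_positions": joint angles; "qvel": joint speeds; "joint_torque": joint torques, N m; "tool_pos": TCP position; "ee_rot": TCP orientation; "wrist_force": force on the tool from outside, world axes, zero at the start; "wrist_torque": the same for the moment, N m; "width": finger opening in m; "finger_force": force on a finger pad.
Only numpy, scipy, OpenCV 4.12 (cv2) and the standard library are available. Lean on these libraries where they do the work, as an engineer would, in place of code of your own. Each camera call takes 0.05 s, during which the arm holds its last target. There are 200 camera calls.

### The job

Open the larger of the two sample-chamber instruments: press down its release tab with the fingertips so that the sprung lid pops up, then push the lid up and over until it is fully open, lying back at its stop, and move clear. Nothing is to be picked up: leave the smaller instrument shut with its tab unpressed, and leave the dish in the chamber and everything else on the bench where it stands.

Things in the scene. Friction and masses are not known exactly. Their poses are not given: they have to be found in the camera images.
- large: The larger of two like white instruments, fixed to the bench; the one to open. Origin: at the underside, 100 mm behind its front face; x axis from its front (release tab) to its back (hinge), z up. Housing 205 mm long (x -100 to +105), 180 mm wide, 80 mm high; its front 42 mm is a step 46 mm high under the tab. Grey cheeks flank the tab at x -93 to -71, up to z 75, out to 34 mm each side.
- large_lid (a joint): Angle of the large lid, rad: 0 shut, 1.9 fully open at its stop, leaning back past upright. Grey plate 155 mm long, 170 wide, 10 thick, 0.11 to 0.18 kg, hinged along its back edge. Unlatched, a spring pin lifts it to about 0.59, front edge 87 mm higher. Let go before upright (1.57) it falls back onto the pin; let go beyond 1.7 it sinks to the stop by itself.
- large_lid_edge (a point): Middle of the lower front edge of the large lid (at the underside; shut: 70 mm in front of the instrument's origin, 81 mm up). Moves with the lid; its x axis points to the hinge, z out of the lid's upper side.
- large_hinge (a point): Middle of the hinge line of the large lid, fixed, 85 mm behind the instrument's origin and 84 mm up. The hinge line runs along the instrument's y; the lid turns about it, front edge upward and then backward.
- large_tab (a joint): Angle of the large instrument's release tab, rad: 0 at rest, grows as its pad is pressed down, 0.3 is its stop. The hook lets the lid go at about 0.13; the tab springs back when released.
- large_tab_pad (a point): Point to press, on the tab's black ribbed thumb pad (44 mm wide, top 72 mm above the bench, juts 30 mm beyond the housing's front): 12 mm from the pad's front rim, 40 mm in front of the tab's pivot line. Here it sinks 6 mm until the lid is freed, 12 mm to its stop, at 2 to 8 N. From 36 mm further back the tab's hook stands 29 mm above the pad, over the lid's edge.
- small: The smaller instrument, same build: housing 160 mm long (x -100 to +60 mm), only 110 mm wide, 80 mm high. To be left shut. Axes as for the large one.
- small_lid (a joint): Angle of the small instrument's lid (110 mm long, 100 mm wide), 0 shut.
- small_tab (a joint): Angle of the small instrument's release tab, 0 at rest; pressed it frees the small lid.
- dish: Loose aluminium sample dish inside the large chamber under the lid, 66 mm across, 14 mm high, standing on the chamber floor 36 mm above the bench; origin at the centre of its underside.
- weight: Loose brass weight with a knob, 32 mm across, 47 mm high, standing beside the large instrument's tab; origin at the centre of its underside.
- cup: Loose steel cup, 54 mm across, 85 mm high, standing in front of the large instrument, on the other side of its tab from the weight; origin at the centre of its underside.
- mould: Loose upright steel tube, 56 mm across, 65 mm high, to the left; origin at the centre of its underside.
- jar: Loose capped jar, 60 mm across, 90 mm high, to the left; origin at the centre of its underside.
- beaker: Loose glass beaker, 68 mm across, 75 mm high, to the right; origin at the centre of its underside.
- spatula: Loose spatula, 200 mm long, lying to the right; its x axis runs along it.

How it is judged:
By the outcome, as a careful person would: the job done as asked, in the order asked, and still so for the second after the job is handed in, with the robot touching nothing.
It also fails if it takes over 45 s, if anything falls off the work surface, if the arm or the gripper's body presses on something with over 40 N, if the wrist force passes 120 N, or if a joint passes its speed limit or range.

## Working session

There is one attempt and no reset: what is moved stays moved. The work goes in short steps, Python scripts to look and compute and a tool call to move; the robot and the scene stay as the last step left them, time stands still between calls to the robot, and variables do not carry over. Pictures are saved under pics/ and viewed, at most 10 in all, crops included, and the job is handed in when it is done.

Besides the shell and the picture viewer there is one more tool, called after "Request:" by a JSON object that holds its "method" and its "body". carry_out: Moves the arm, as the interface text tells. Shift numbers are shares of 0.15 m and turn numbers shares of 180 degrees, none past 1 either way. Its arguments: {"type":"object","properties":{"motion":{"type":"string"},"grip":{"type":"number"}},"required":["motion"]}

```bash
mkdir -p pics
cat > h.py <<'E'
import numpy as np, cv2, pickle
from bench import robot, snapshot
def snap(n,f):
    s=snapshot(n); cv2.imwrite(f'pics/{f}.png',cv2.cvtColor(s['image'],cv2.COLOR_RGB2BGR)); pickle.dump(s,open(f'{f}.pkl','wb')); return s
def ray(s,u,v):
    K=np.array([[s['fx'],0,s['cx']],[0,s['fy'],s['cy']],[0,0,1.]])
    p=cv2.undistortPoints(np.array([[[u,v]]],float),K,np.array(s['distortion'],float))[0,0]
    P=np.array(s['pose']); return P[:3,3],P[:3,:3]@np.array([p[0],-p[1],-1])
def atz(s,u,v,z):
    o,d=ray(s,u,v); return o+d*(z-o[2])/d[2]
def proj(s,p):
    P=np.array(s['pose']); q=P[:3,:3].T@(np.array(p)-P[:3,3]); q=np.array([q[0],-q[1],-q[2]])
    K=np.array([[s['fx'],0,s['cx']],[0,s['fy'],s['cy']],[0,0,1.]])
    return cv2.projectPoints(q.reshape(1,1,3),np.zeros(3),np.zeros(3),K,np.array(s['distortion'],float))[0][0,0]
E
python3 - <<'E'
from h import *
for n in('scene','top'):
    s=snap(n,n+'0'); print(np.round(s['pose'],3).tolist())
    cv2.imwrite(f'pics/{n}0b.png',cv2.resize(cv2.imread(f'pics/{n}0.png'),(800,600)))
o=robot.get_obs(); print(o)
E
```

```text
[[0.811, -0.48, 0.335, 0.976], [0.586, 0.655, -0.478, -0.615], [0.01, 0.584, 0.812, 1.149], [0.0, 0.0, 0.0, 1.0]]
[[-0.019, 0.973, -0.231, 0.279], [-1.0, -0.018, 0.007, -0.002], [0.002, 0.231, 0.973, 1.255], [0.0, 0.0, 0.0, 1.0]]
{'time': 0.1, 'joint_positions': array([-1.42109589e+00,  8.78790084e-02,  1.37207208e+00, -4.79520610e-06,
        1.68359745e+00, -1.03102572e-01]), 'qvel': array([ 9.57353776e-05, -2.42745548e-03, -2.03112429e-03, -4.43436667e-04,
       -1.40032417e-03, -5.58966740e-04]), 'joint_torque': array([ 1.93194464e-03, -3.41253304e+01, -3.03301656e+01,  7.19885551e-02,
        3.04621970e-02, -9.24843152e-05]), 'tool_pos': array([ 0.13748942, -0.53206576,  0.21843808]), 'ee_rot': array([-3.13964666e+00, -1.96559224e-04,  2.52802282e-01]), 'wrist_force': array([-0.04118006,  0.83874198, -0.438494  ]), 'wrist_torque': array([-0.05079083, -0.0243227 ,  0.01111409]), 'finger_force': 0.0, 'width': 0.09355560299131223}
```

View pics/top0b.png

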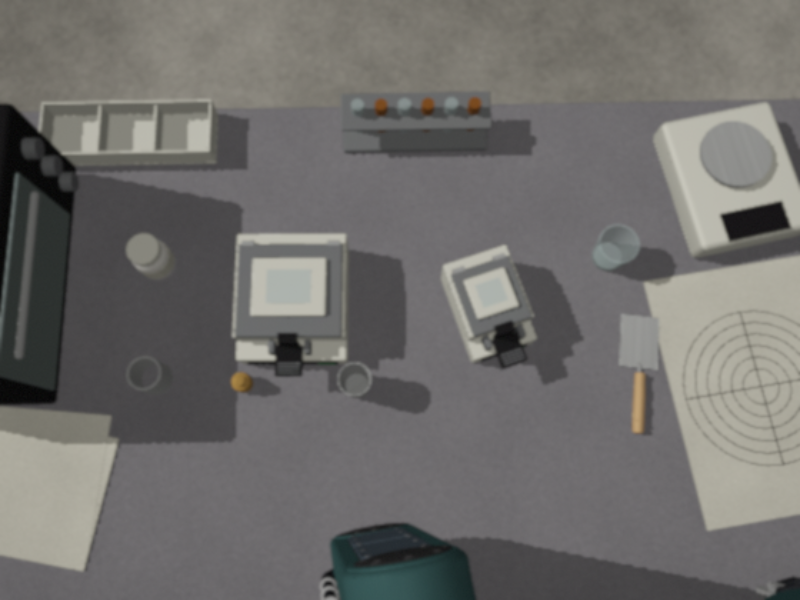

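View pics/scene0b.png

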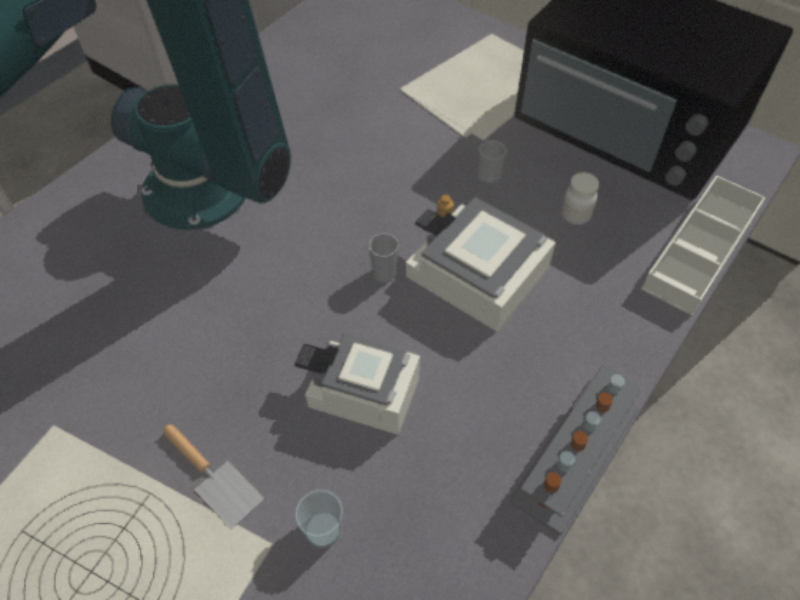

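The top view shows the large instrument at about (290,295) with its black tab pad at (288,367), the weight at (241,381) and the cup at (354,379). The small instrument is at (490,300). I'll enlarge the area round the large one.

Run:
```python
from h import *
im=cv2.imread('pics/top0.png')[155:290,150:280]
cv2.imwrite('pics/c.png',cv2.resize(im,None,fx=4.4,fy=4.4,interpolation=cv2.INTER_CUBIC))
s=pickle.load(open('top0.pkl','rb'))
k=1/1.42857
for n,u,v,z in [('pad',288,367,.072),('hcornerBL',236,236,.08),('BR',347,235,.08),('FR',347,360,.046),('FL',236,360,.046),('weight',241,381,.047),('cup',354,379,.085),('stackhinge',290,243,.09)]:
    print(n,np.round(atz(s,u*k,v*k,z),3))
```

```text
pad [0.454 0.162 0.072]
hcornerBL [0.672 0.249 0.08 ]
BR [0.671 0.066 0.08 ]
FR [0.468 0.069 0.046]
FL [0.471 0.25  0.046]
weight [0.437 0.241 0.047]
cup [0.432 0.056 0.085]
stackhinge [0.655 0.159 0.09 ]
```

View pics/c.png

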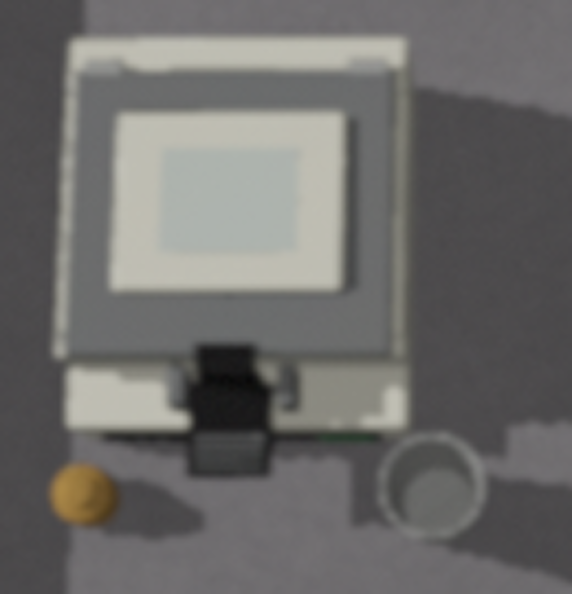

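The crop shows the pad spanning columns 188–270 with its front rim at row 475. The housing's back corners are at (70,38) and (407,38), the front step corners at (66,430) and (407,430), and the lid's front edge at row about 355. The weight is at (83,493) and the cup at (431,485).

Run:
```python
from h import *
s=pickle.load(open('top0.pkl','rb'))
for n,u,v,z in [('padFL',187,475,.070),('padFR',269,475,.070),('padBL',190,430,.072),('BL',70,38,.08),('BR',407,38,.08),('FL',66,430,.046),('FR',408,430,.046),('lidFL',68,355,.091),('lidFR',392,355,.091)]:
    print(n,np.round(atz(s,150+u/4.4,155+v/4.4,z),4))
```

```text
padFL [0.4412 0.1823 0.07  ]
padFR [0.4404 0.1399 0.07  ]
padBL [0.4643 0.1809 0.072 ]
BL [0.6763 0.2477 0.08  ]
BR [0.673  0.0671 0.08  ]
FL [0.4696 0.2505 0.046 ]
FR [0.4662 0.0694 0.046 ]
lidFL [0.5014 0.2413 0.091 ]
lidFR [0.4983 0.0748 0.091 ]
```

Request:
{"method": "carry_out", "body": {"motion": "0.2 -0.25 0 0; 0.4 -0.5 0 0; 0.6 -0.75 0 0; 0.8 -1 0 0; 0.9 -1 0 0.02; 0.95 -1 0 0.04; 1 -1 0 0.08; 1 -1 0 0.08", "grip": -1}}

```text
time: 0.9
tool_pos: [0.2458, -0.3492, 0.2191]
ee_rot: [-3.141, 0.0, 0.003]
wrist_force: [1.0, 0.0, -0.3]
width: 0.0332
finger_force: 0.0
```

Request:
{"method": "carry_out", "body": {"motion": "0.1 -0.25 0 0; 0.2 -0.5 0 0; 0.3 -0.75 0 0; 0.35 -1 0 0; 0.35 -1 0 0; 0.35 -1 0 0; 0.35 -1 0 0; 0.35 -1 0 0.006"}}

```text
time: 1.7
tool_pos: [0.2972, -0.2008, 0.2193]
ee_rot: [-3.142, 0.001, -0.02]
wrist_force: [0.5, 0.3, 0.7]
width: 0.0002
finger_force: 0.0
```

Request:
{"method": "carry_out", "body": {"motion": "0.1 -0.25 0 0; 0.2 -0.5 0 0; 0.3 -0.75 0 0; 0.35 -1 0 0; 0.35 -1 0 0; 0.35 -1 0 0; 0.35 -1 0 0; 0.35 -1 0 0"}}

```text
time: 2.5
tool_pos: [0.3525, -0.0521, 0.2194]
ee_rot: [3.141, 0.0, -0.021]
wrist_force: [0.4, -0.1, 0.5]
width: 0.0003
finger_force: 0.0
```

Request:
{"method": "carry_out", "body": {"motion": "0.1 -0.25 0 0; 0.2 -0.5 0 0; 0.3 -0.75 0 0; 0.35 -1 0 0; 0.35 -1 0 0; 0.35 -1 0 0; 0.35 -1 0 0; 0.35 -1 0 0"}}

```text
time: 3.3
tool_pos: [0.4078, 0.0969, 0.2195]
ee_rot: [3.141, -0.0, -0.02]
wrist_force: [0.3, -0.2, -0.0]
width: 0.0008
finger_force: 0.0
```

Request:
{"method": "carry_out", "body": {"motion": "0.15 -0.2 0 0; 0.29 -0.43 0 0; 0.29 -0.43 0.15 0; 0.29 -0.43 0.35 0; 0.29 -0.43 0.55 0; 0.29 -0.43 0.7 0; 0.29 -0.43 0.76 0; 0.29 -0.43 0.76 0"}}

```text
time: 4.1
tool_pos: [0.4516, 0.1611, 0.1043]
ee_rot: [3.141, 0.003, -0.019]
wrist_force: [0.4, -0.6, 0.5]
width: 0.0002
finger_force: 0.0
```

Run:
```python
from h import *
snap('scene','s1'); snap('top','t1')
a=cv2.resize(cv2.imread('pics/s1.png')[110:240,240:400],None,fx=3.4,fy=3.4,interpolation=2)[:440,:400]
a=cv2.resize(cv2.imread('pics/s1.png')[110:230,250:400],(750,600),interpolation=2)
cv2.imwrite('pics/s1c.png',a)
```

```text
(no output)
```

View pics/s1c.png

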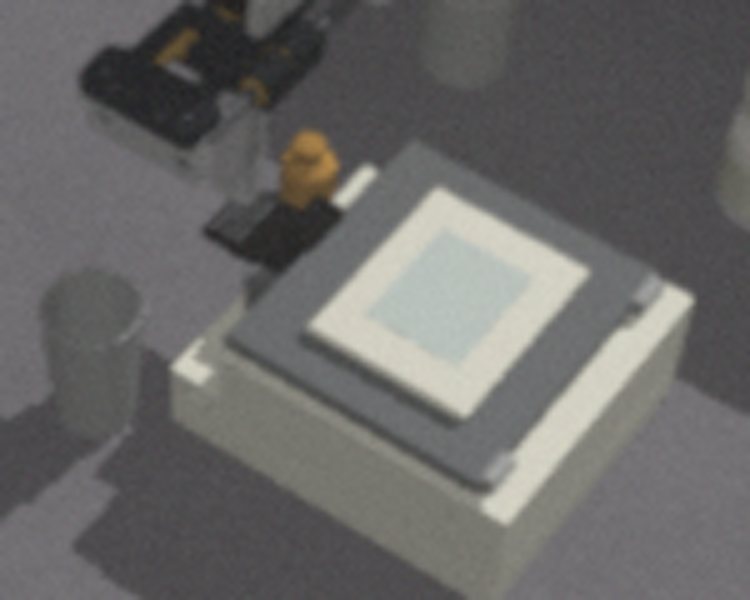

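The fingertips (about (240,195)) hang right over the black pad at (235,225), and the lid is still shut. Pressing now.

Request:
{"method": "carry_out", "body": {"motion": "0 0 0.06 0; 0 0 0.1 0; 0 0 0.13 0; 0 0 0.15 0; 0 0 0.17 0; 0 0 0.185 0; 0 0 0.195 0; 0 0 0.195 0"}}

```text
time: 5.0
tool_pos: [0.45, 0.1622, 0.0762]
ee_rot: [3.141, 0.006, -0.017]
wrist_force: [-7.8, -0.1, 7.7]
width: 0.0004
finger_force: 4.3
```

Run:
```python
from h import *
snap('scene','s2')
cv2.imwrite('pics/s2c.png',cv2.resize(cv2.imread('pics/s2.png')[110:230,250:400],(750,600),interpolation=2))
```

```text
(no output)
```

View pics/s2c.png

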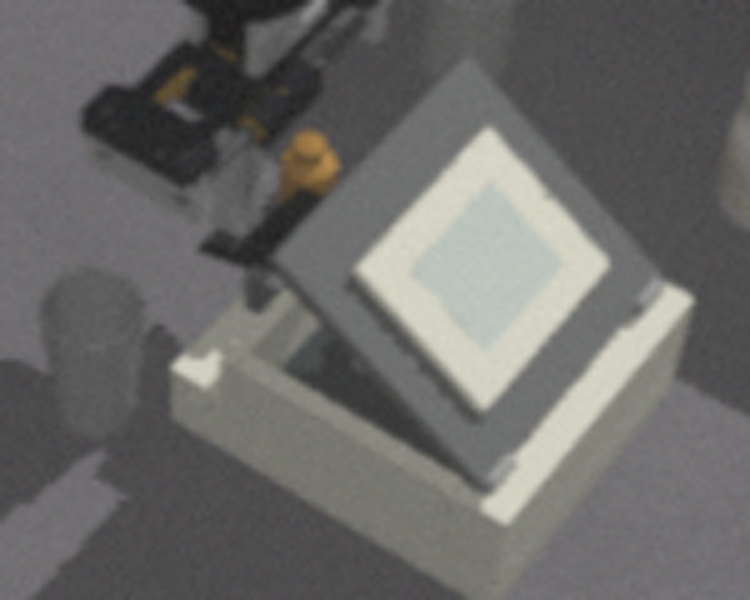

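The lid has popped up, with its front corners at about (275,260) and (470,60). Lifting off the pad, then pushing the lid from below.

Request:
{"method": "carry_out", "body": {"motion": "0 0 -0.1 0; 0 0 -0.25 0; 0 0 -0.4 0; 0 0 -0.46 0; 0.1 0 -0.46 0; 0.2 0 -0.46 0; 0.3 0 -0.46 0; 0.36 0 -0.46 0"}}

```text
time: 5.85
tool_pos: [0.5069, 0.1611, 0.1443]
ee_rot: [3.141, 0.001, -0.018]
wrist_force: [-1.0, 0.0, -0.5]
width: 0.0003
finger_force: 0.0
```

Request:
{"method": "carry_out", "body": {"motion": "0.08 0 -0.02 0; 0.15 0 -0.08 0; 0.22 0 -0.14 0; 0.29 0 -0.2 0; 0.36 0 -0.26 0; 0.43 0 -0.3 0; 0.5 0 -0.33 0; 0.55 0 -0.34 0"}}

```text
time: 6.65
tool_pos: [0.5893, 0.1598, 0.1963]
ee_rot: [3.142, -0.0, -0.017]
wrist_force: [-0.8, 0.2, 0.1]
width: 0.0004
finger_force: 0.3
```

Request:
{"method": "carry_out", "body": {"motion": "0.07 0 -0.01 0; 0.14 0 -0.02 0; 0.21 0 -0.03 0; 0.28 0 -0.03 0; 0.34 0 -0.03 0; 0.4 0 -0.03 0; 0.46 0 -0.03 0; 0.5 0 -0.03 0"}}

```text
time: 7.45
tool_pos: [0.6646, 0.1584, 0.2003]
ee_rot: [3.141, 0.0, -0.017]
wrist_force: [1.0, -0.3, 0.0]
width: 0.0005
finger_force: 0.0
```

Run:
```python
from h import *
snap('scene','s3')
cv2.imwrite('pics/s3c.png',cv2.resize(cv2.imread('pics/s3.png')[90:230,240:415],(750,600),interpolation=2))
```

```text
(no output)
```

View pics/s3c.png

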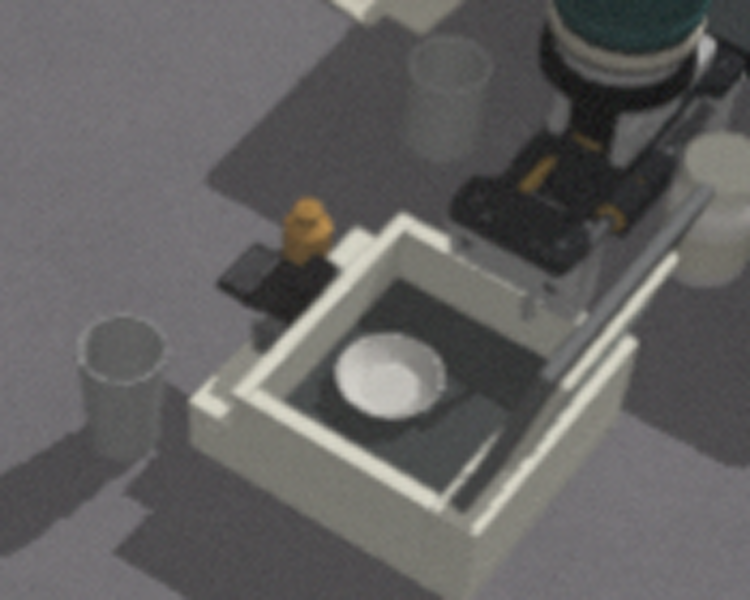

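The lid stands past upright, with its edge running from (470,500) to (710,190). The dish at (390,375) is undisturbed and the force is near zero. Backing away and up.

Request:
{"method": "carry_out", "body": {"motion": "-0.1 0 0 0; -0.25 0 0 0; -0.4 0 -0.05 0; -0.6 0 -0.15 0; -0.8 0 -0.3 0; -1 0 -0.45 0; -1 0 -0.6 0; -1 0 -0.6 0"}}

```text
time: 8.3
tool_pos: [0.5144, 0.1615, 0.2954]
ee_rot: [-3.14, -0.009, -0.017]
wrist_force: [0.4, 0.1, 0.4]
width: 0.0004
finger_force: 0.0
```

Request:
{"method": "carry_out", "body": {"motion": "-0.2 0.2 0 0; -0.4 0.4 0 0; -0.6 0.6 0 0; -0.8 0.8 0 0; -0.8 1 0 0; -0.8 1 0 0; -0.8 1 0 0; -0.8 1 0 0"}}

```text
time: 9.1
tool_pos: [0.3916, 0.0138, 0.2899]
ee_rot: [-3.141, 0.001, -0.017]
wrist_force: [0.1, 0.5, -0.3]
width: 0.0006
finger_force: 0.0
```

Run:
```python
from h import *
s=snap('scene','s4'); t=snap('top','t4')
cv2.imwrite('pics/s4b.png',np.hstack([cv2.resize(cv2.imread('pics/s4.png')[90:290,190:400],(400,381),interpolation=2),cv2.resize(cv2.imread('pics/t4.png')[130:330,70:280],(400,381),interpolation=2)]))
# predicted lid edge corners (top view crop px) for several angles
for th in (1.7,1.8,1.9):
  for y in(.085,-.085):
    p=np.array([.653-.155*np.cos(th),.156+y,.084+.155*np.sin(th)])
    a=proj(s,p);b=proj(t,p); print(th,y,np.round((a-[190,90])*1.905),np.round((b-[70,130])*1.905+[400,0]))
```

```text
1.7 0.085 [392.  71.] [559.  21.]
1.7 -0.085 [319. 159.] [716.  18.]
1.8 0.085 [403.  78.] [560.   8.]
1.8 -0.085 [330. 167.] [716.   6.]
1.9 0.085 [413.  86.] [562.  -3.]
1.9 -0.085 [341. 175.] [717.  -6.]
```

View pics/s4b.png

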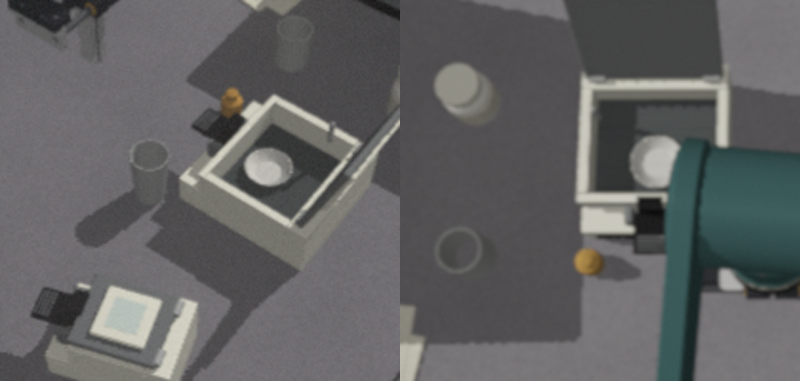

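In both views the lid's front edge lies beyond the crop, which puts its angle above 1.85, so it's at the stop. The small instrument is shut, and the dish, weight and cup are where they were. Handing in.

```bash
python3 -c "
from bench import robot
print(robot.close_job())"
```

```text
the job is handed in; nothing more can be done
None
```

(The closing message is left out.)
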